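# Tip the used stirring rods into the soak box

## Task

Lift the steel tipping tray with the three used stirring rods in it, turn it so that the rods line up with the narrow slot of the soak box, and tip all three rods off the tray's lip through the slot. Then set the empty tray back down upright on the bench and swing the box's flap shut over the slot. Leave the timer and the marker that lie between them where they are.

Things in the scene. Friction and masses are not known exactly. Their poses are not given: they have to be found in the camera images.
- tray: Loose steel tray, 84 (x) x 157 (y) x 100 mm, 0.25 kg. Origin: centre of underside, z up. Floor slopes 10 deg, high at the wall-less pouring lip (-x side), low at the back wall (inner face x = +38 mm), where the rods rest; tip it lip-down by 25 to 45 deg and they roll off. End walls y = +-73 mm; end uprights (x -18 to +6 mm) carry the handle. Lip starts towards the robot, yawed up to 52 deg
- handle (a point): Centre of the tray's black handle bar, which runs along the tray's y between the uprights: 12 mm thick (x), 22 mm high (z), 146 mm free length; at x = 0, y = 0, z = 89 mm in the tray's frame. Free space below it down to the rods, whose tops lie 18 to 23 mm above the tray's underside
- lip (a point): Middle of the upper edge of the tray's pouring lip, at x = -42 mm, z = +19 mm in the tray's frame; the lip is a straight edge along the tray's y, about 3 mm thick
- rod_0: Loose white plastic stirring rod, round, 12 mm diameter, 130 mm long, 32 g; origin at its middle, on its axis; its length is its y. Lies along the tray's y against the back wall
- rod_1: Rod like rod_0, next to it up the tray's slope
- rod_2: Rod like rod_0, the nearest to the lip
- soak_box: Fixed grey plastic box with a steel lid, 90 mm (x) by 200 mm (y), lid top 72 mm above the bench; hollow, 4 mm walls. Origin: centre of the underside; its -x side faces the robot within 20 deg. The slot in the lid runs along y: 166 mm long and 30 mm wide (box frame y = -83 to +83 mm, x = -18 to +12 mm); lid 4 mm thick
- slot (a point): Centre of the slot at the lid's upper face (box frame x = -3 mm, y = 0, z = 72 mm). Beware when working here: a tall fixed furniture post stands to the left, at world x = 0.5 to 0.7, y = 0.2 to 0.3 m
- flap (a joint): Steel flap, 41 x 176 x 3 mm, hinged along the slot's near side (axis along box y at box x = -22, z = 72 mm). 0: shut over the slot. Starts open at 1.75 to 2.0 rad (2.0: stop), leaning towards the robot, upper edge about 112 mm above the bench, backing the slot for rods tipped from the far side. Light hinge: pushed from its near side past upright to below about 1 rad, it falls shut
- timer: Bystander: small white timer, 64 x 64 x 20 mm, lying on the bench; origin: centre of its underside
- marker_2: Bystander: felt marker, 132 mm long, 16 mm thick, lying on the bench; origin: centre of its underside, length along its y
Things that resemble listed ones, but are neither listed nor needed, are in the scene too. What is shaped like the soak_box but blue is not meant.

How it is judged:
By the outcome, as a careful person would: the job done as asked, in the order asked, and still so for the second after the job is handed in, with the robot touching nothing.
It also fails if it takes over 62 s, if anything falls off the work surface, if the arm or the gripper's body presses on something with over 40 N, if the wrist force passes 120 N, or if a joint passes its speed limit or range.

## Robot

A 6-joint arm with a two-finger parallel gripper is mounted at the origin on a cart in front of the work surface, level with it; the furniture and walls round the work are solid. World frame = base frame: x ahead of the robot, y to its left, z up, the work surface at z = 0. Lengths are in m, angles in rad, forces in N, time in s.
With the tool pointing down it reaches from about 0.25 to 0.725 m from the base axis. Payload 4 kg.
Tool frame: the origin (TCP) lies on the centre line of the jaws, within the pads' length; the fingertips stand ahead of it and the grasp point (between the pads) lies 11 mm behind it (bot.tip_extent is the z of the fingertips in the tool frame, in m); z points along the fingers, y is the direction in which the jaws open and shut (so a half turn about z gives the same grasp; the last joint's range is limited). The gripper opens to 85 mm and grips with 20 to 120 N. Pads are 22 mm wide; open, the fingers measure 114 mm over their backs; the gripper's body (76 mm by 85 mm) begins 54 mm behind the grasp point. The pads swing forward as they close: fully open they stand 13 mm farther back than shut.
Start: joints at [1.232, 0.241, 0.005, 1.335, 0, 1.571], TCP at [0.166, 0.472, 0.239] pointing down, gripper open.
Joint ranges: [-2.72, 2.72], [-1.05, 1.87], [-1.09, 1.28], [-1.99, 2.15], [-1.42, 1.44], [-3.14, 3.14]. Speed limits (rad/s): [2.79, 2.79, 3.14, 3.14, 3.14, 3.14].

## Interface

Orientations are given as a unit quaternion [x, y, z, w].
In Python, from workcell import bot gives the robot as it stands.
- The arm moves only by the shell command python3 -m jog 'ROWS'. ROWS is JSON, a list that holds one entry, the list of rows, each a list of 7 numbers: the shift along the world's x, y, z in m, then the turn, a rotation vector about the world's x, y, z in degrees, then the closure in counts, from 0 (fully open) to 255 (shut). In form: [[[tx, ty, tz, ax, ay, az, fingers], ...]]. A call has 1 to 10 rows; each row is the pose to reach, as a shift and turn from the pose commanded when the call began; what a row does not reach only later rows make up. A row lasts 1/12 s, in which the tool goes at most 41.7 mm and 7.16 degrees, less where a joint would pass 70% of its speed; a pose out of reach is approached as far as the arm can. A call with a gripper value outside its range is refused whole. The fingers move at their own pace and stop on an object; the grip force is fixed at half the most. Time passes only in rows, so rows that repeat a pose let the fingers close. It gives the time, the measured TCP pose, the force and the opening at its end, in the units of the state.
- bot.get_obs(): the state, without advancing time (a new reading comes with each control period).
- bot.camera(name): name is "scene" or "top"; returns the picture (384x512x3 uint8, blue, green, red); there is no depth.
- bot.camera_model(name): a dict with "K" (3x3 intrinsics, pixels), "T" (4x4, takes a point from camera to world coordinates). Camera axes: x right, y down, z forward; pixel columns grow to the right and rows downward; lengths in m; the calibration is good to about 2 mm. A picture is of the moment at which its call begins. camera_model takes no time and is no camera call.
- bot.job_done(): hands the job in, once; it reports no verdict.
The state is a dict: "clock": time; "joint_pos": joint angles; "joint_vel": joint speeds; "tau": joint torques, N m; "eef_pos": TCP position; "tool_rot": TCP orientation; "ft_force": force on the tool from outside, world axes, zero at the start; "ft_torque": the same for the moment, N m; "grip_width": finger opening in m.
Only numpy, scipy, OpenCV 4.12 (cv2) and the standard library are available. Lean on these libraries where they do the work, as an engineer would, in place of code of your own. Each camera call takes 0.05 s, during which the arm holds its last target. There are 200 camera calls.

## Working session

There is one attempt and no reset: what is moved stays moved. The work goes in short steps, Python scripts to look and compute and a shell command to move; the robot and the scene stay as the last step left them, time stands still between calls to the robot, and variables do not carry over. Pictures are saved under pics/ and viewed, about 8 in all and at most 12, crops included, and the job is handed in when it is done.

```bash
ls; mkdir -p pics
python3 - <<'E'
from workcell import bot
import cv2
o=bot.get_obs(); print(o, bot.tip_extent)
for n in("scene","top"):
    cv2.imwrite(f"pics/{n}0.png",bot.camera(n)); m=bot.camera_model(n); print(n,m)
E
```

```text
pics
{'clock': 0.0, 'joint_pos': array([1.23200515e+00, 2.41394204e-01, 3.71879593e-03, 1.33520833e+00,
       4.58246677e-06, 1.57082476e+00]), 'joint_vel': array([0.00016729, 0.0007053 , 0.00104442, 0.00053538, 0.00019779,
       0.0001889 ]), 'tau': array([ 7.65243094e-04, -3.72314107e+01,  2.52408886e+01,  1.69058604e-02,
        3.89677325e-06, -6.77395590e-06]), 'eef_pos': array([0.16596576, 0.47099275, 0.23842025]), 'tool_rot': array([ 1.68600543e-01,  9.85683909e-01, -1.02838266e-03, -1.78198537e-04]), 'ft_force': array([-0.62382477,  0.54846435, -0.58682245]), 'ft_torque': array([ 0.02579857, -0.02688409, -0.03090884]), 'grip_width': 0.0853007140536712} 0.008
scene {'K': array([[485.62245787,   0.        , 254.78298677],
       [  0.        , 485.62245787, 190.51240566],
       [  0.        ,   0.        ,   1.        ]]), 'T': array([[ 0.54229942, -0.51268886,  0.66562863, -0.31359996],
       [-0.83994406, -0.31183767,  0.44412976, -0.85601949],
       [-0.02013231, -0.79994212, -0.59973935,  0.83089567],
       [ 0.        ,  0.        ,  0.        ,  1.        ]])}
top {'K': array([[376.57872457,   0.        , 255.86082677],
       [  0.        , 376.57872457, 187.04558596],
       [  0.        ,   0.        ,   1.        ]]), 'T': array([[ 0.38820877, -0.88977531,  0.23998718,  0.30027561],
       [-0.92154894, -0.37662603,  0.09434188, -0.36928372],
       [ 0.00644235, -0.25778427, -0.96618102,  1.04387379],
       [ 0.        ,  0.        ,  0.        ,  1.        ]])}
```

View pics/top0.png

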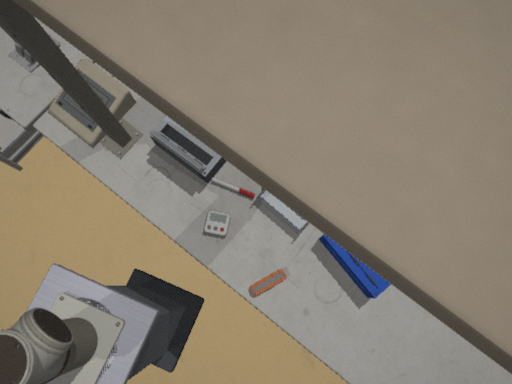

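View pics/scene0.png

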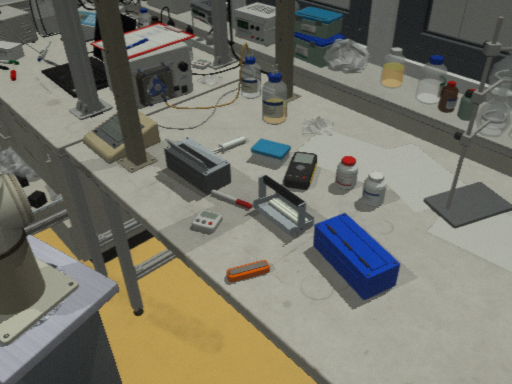

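Candidates. Box: the grey one in the scene view at (197,165) with an open flap, versus the blue lookalike at (355,253), which is not meant, and the beige item at (122,135). Tray: the steel one with a black bar handle at (283,205). Bystanders: timer (207,222), marker (232,200). I'm taking enlarged crops of the chosen ones.

```bash
cat > h.py <<'E'
import numpy as np
from workcell import bot
def cam(n): 
    m=bot.camera_model(n); return np.array(m["K"]),np.array(m["T"])
def unproj(n,u,v,z):
    K,T=cam(n); d=T[:3,:3]@np.linalg.inv(K)@[u,v,1]; o=T[:3,3]; return o+d*(z-o[2])/d[2]
def proj(n,p):
    K,T=cam(n); q=T[:3,:3].T@(np.asarray(p,float)-T[:3,3]); q=K@q; return q[:2]/q[2]
def rz(a): c,s=np.cos(a),np.sin(a); return np.array([[c,-s,0],[s,c,0],[0,0,1]])
E
python3 - <<'E'
import cv2,numpy as np
from h import *
s=cv2.imread("pics/scene0.png"); t=cv2.imread("pics/top0.png")
a=cv2.resize(s[130:245,155:325],None,fx=4.6,fy=4.6,interpolation=cv2.INTER_CUBIC)
cv2.imwrite("pics/sc.png",a)
b=cv2.resize(t[110:245,140:315],None,fx=4.4,fy=4.4,interpolation=cv2.INTER_CUBIC)
cv2.imwrite("pics/tc.png",b); print(a.shape,b.shape)
for p in[(30,0),(310,220),(512,360)]: print(unproj("top",*p,0))
for p in[(187,148),(285,213),(355,265),(217,223)]: print(unproj("top",*p,0.05))
E
```

```text
(529, 782, 3) (594, 770, 3)
[0.85704666 0.6648266  0.        ]
[ 0.53057787 -0.44442298  0.        ]
[ 0.39245088 -1.05101218  0.        ]
[ 0.57631975 -0.05028882  0.05      ]
[ 0.51118932 -0.37223877  0.05      ]
[ 0.45455256 -0.59018696  0.05      ]
[ 0.41552931 -0.21542811  0.05      ]
```

View pics/sc.png

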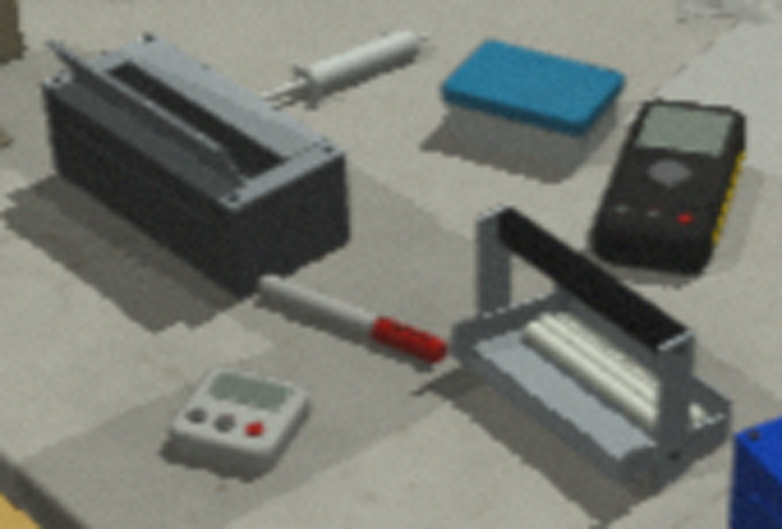

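View pics/tc.png

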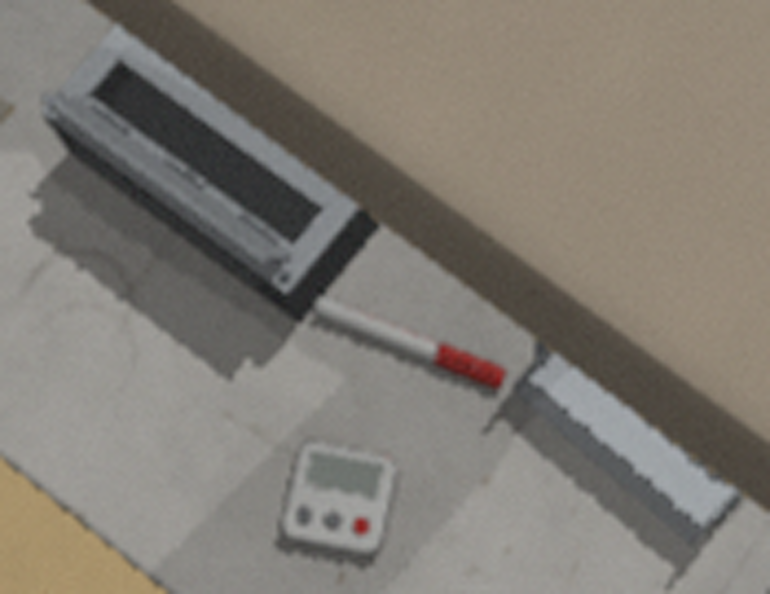

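The picture shows the chosen box, with the flap leaning to the robot, the lid's near-right corner at scene crop (238,212) and far-left at (150,38). The tray shows its handle from (495,210) to (675,342), its lip from (457,335) to (648,468), and three rods. The far part of the tray is hidden in the top view by an overhead shelf.

```bash
cat >> h.py <<'E'
from scipy.optimize import least_squares
def fit(obs,x0,zfree=False):
    def f(x):
        R=rz(x[2]); r=[]
        for n,m,uv in obs: r+=list(proj(n,R@(np.array(m)/1000)+[x[0],x[1],0])-uv)
        return np.array(r)
    s=least_squares(f,x0,loss="soft_l1"); return s.x,f(s.x).reshape(-1,2)
S=lambda u,v:(155+u/4.6,130+v/4.6)
T=lambda u,v:(140+u/4.4,110+v/4.4)
E
python3 - <<'E'
from h import *
np.set_printoptions(precision=3,suppress=True)
box=[("scene",(-45,-100,72),S(238,212)),("scene",(45,-100,72),S(345,155)),("scene",(45,100,72),S(150,38)),("scene",(-45,100,72),S(45,85)),
("scene",(-45,-100,0),S(250,295)),("scene",(45,-100,0),S(348,240)),("scene",(-45,100,0),S(55,170)),
("top",(45,100,72),T(115,25)),("top",(45,-100,72),T(370,212)),("top",(-45,-100,72),T(285,292)),("top",(12,83,72),T(118,62)),("top",(12,-83,72),T(325,208))]
x,r=fit(box,[.58,-.05,-.2]); print("box",x,np.degrees(x[2]));print(r.round(1).tolist())
tray=[("scene",(-42,78,19),S(457,335)),("scene",(-42,-78,19),S(648,468)),("scene",(-42,-78,0),S(652,485)),("scene",(42,-78,0),S(728,430)),
("scene",(-18,78,100),S(480,214)),("scene",(6,78,100),S(500,207)),("scene",(-18,-78,100),S(657,352)),("scene",(6,-78,100),S(690,336)),
("top",(-42,73,19),T(528,380)),("top",(-42,-73,19),T(705,528))]
x,r=fit(tray,[.52,-.37,0]); print("tray",x,np.degrees(x[2]));print(r.round(1).tolist())
for n,p in[("marker a",(320,300)),("marker b",(503,380)),("t1",(300,445)),("t2",(395,455)),("t3",(380,552)),("t4",(280,540))]: print(n,unproj("top",*T(*p),.015))
E
```

```text
box [ 0.582 -0.054 -0.234] -13.393848447273445
[[-1.7, -0.6], [-0.2, -1.2], [-0.9, -1.1], [-2.3, -0.2], [-2.3, 2.3], [0.4, 0.9], [-1.3, 1.4], [4.1, -3.7], [2.6, -6.5], [1.6, 0.7], [0.5, -0.1], [0.5, 0.1]]
tray [ 0.552 -0.37  -0.289] -16.566368706007374
[[-1.6, 1.2], [-2.6, 1.3], [-3.6, 3.2], [3.0, 0.5], [-0.3, -0.6], [2.2, -2.6], [3.5, -3.0], [3.4, -3.6], [-1.2, 0.4], [-0.1, -0.3]]
marker a [ 0.532 -0.146  0.015]
marker b [ 0.529 -0.275  0.015]
t1 [ 0.44  -0.174  0.015]
t2 [ 0.458 -0.232  0.015]
t3 [ 0.398 -0.248  0.015]
t4 [ 0.381 -0.187  0.015]
```

```bash
cat > ov.py <<'E'
from h import *
import cv2
def ov(img,n,off,k,x,lines,col):
    R=rz(x[2])
    for l in lines:
        p=[((proj(n,R@(np.array(q)/1000)+[x[0],x[1],0])-off)*k+k/2).astype(int) for q in l]
        cv2.polylines(img,[np.array(p)],False,col,1)
TR=[[(-42,78.5,0),(-42,-78.5,0),(42,-78.5,0)],[(-42,78.5,19),(-42,-78.5,19)],[(-18,78.5,100),(6,78.5,100),(6,-78.5,100),(-18,-78.5,100),(-18,78.5,100)],[(-18,-78.5,100),(-18,-78.5,0)],[(-6,73,100),(-6,-73,100),(6,-73,100),(6,73,100),(-6,73,100)]]
BX=[[(-45,-100,72),(45,-100,72),(45,100,72),(-45,100,72),(-45,-100,72),(-45,-100,0),(45,-100,0)],[(-45,-100,0),(-45,100,0)],[(-18,83,72),(12,83,72),(12,-83,72),(-18,-83,72),(-18,83,72)]]
E
python3 - <<'E'
from ov import *
s=cv2.imread("pics/sc.png")
box=[("scene",(-45,-100,72),S(238,212)),("scene",(45,-100,72),S(345,155)),("scene",(45,100,72),S(150,38)),("scene",(-45,100,72),S(45,85)),
("scene",(-45,-100,0),S(250,295)),("scene",(45,-100,0),S(348,240)),("scene",(-45,100,0),S(55,170)),("top",(-45,-100,72),T(290,292)),("top",(12,83,72),T(118,62)),("top",(12,-83,72),T(325,208))]
x,r=fit(box,[.58,-.05,-.2]); print("box",x);print(r.round(1).tolist())
ov(s,"scene",(155,130),4.6,x,BX,(0,255,0))
ov(s,"scene",(155,130),4.6,(.552,-.37,-.289),TR,(0,255,255))
cv2.imwrite("pics/sco.png",s)
E
```

```text
box [ 0.58413467 -0.05493248 -0.23688397]
[[-1.2, -0.8], [0.3, -1.4], [-0.2, -1.3], [-1.6, -0.4], [-1.8, 2.1], [0.9, 0.7], [-0.7, 1.1], [0.9, 0.3], [1.2, -0.6], [1.0, -0.3]]
```

View pics/sco.png

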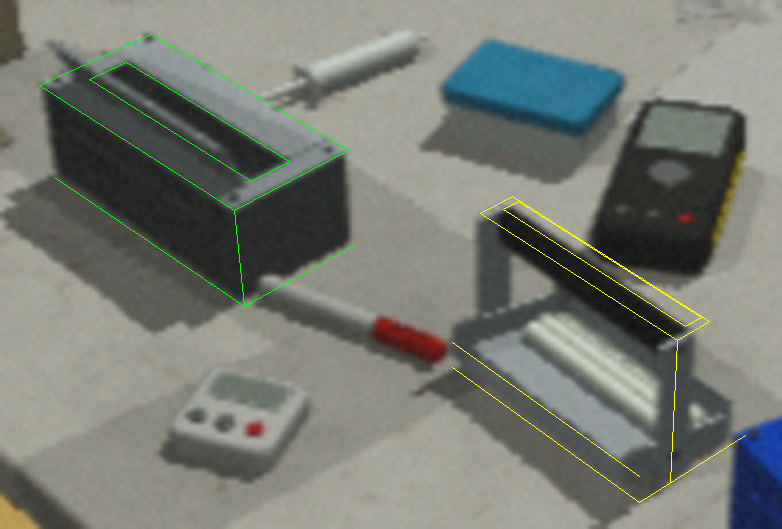

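Run:
```python
from ov import *
np.set_printoptions(precision=3,suppress=True)
h=[("scene",(-18,78.5,100),S(479,215)),("scene",(-18,-78.5,100),S(657,352)),("scene",(6,-78.5,100),S(690,336))]
l=[("scene",(-42,78.5,19),S(452,335)),("scene",(-42,-78.5,0),S(650,485)),("scene",(42,-78.5,0),S(728,432))]
t=[("top",(-42,73,19),T(528,380)),("top",(-42,-73,19),T(705,528)),("top",(-42,-78.5,0),T(690,550))]
for o in(h,h+l,h+l+t):
    x,r=fit(o,[.54,-.37,-.35]); print(x,r.round(1).tolist())
s=cv2.imread("pics/sc.png");ov(s,"scene",(155,130),4.6,x,TR,(0,255,255))
b=cv2.imread("pics/tc.png");ov(b,"top",(140,110),4.4,x,TR,(0,255,255))
cv2.imwrite("pics/o2.png",np.hstack([cv2.resize(s[170:,400:],(390,360)),cv2.resize(b[280:,400:],(390,360))]))
```

```text
[ 0.542 -0.371 -0.375] [[-0.1, -0.1], [-0.2, 0.2], [0.3, -0.1]]
[ 0.548 -0.368 -0.362] [[-0.1, -1.3], [0.3, -1.6], [0.7, -1.9], [-0.9, 0.4], [-6.8, 4.4], [1.3, 2.4]]
[ 0.547 -0.369 -0.36 ] [[0.2, -1.1], [0.7, -1.4], [1.1, -1.7], [-0.6, 0.6], [-6.4, 4.6], [1.6, 2.6], [-1.4, -0.3], [-2.8, 1.8], [1.3, -0.8]]
```

View pics/o2.png

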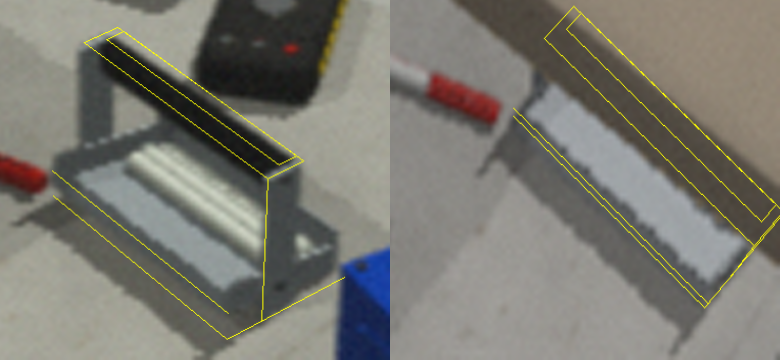

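The handle is well placed at about (0.543,-0.371), but its yaw is only known to about 3° (-19±3°). That is enough for a 12 mm bar in 85 mm jaws. I'm moving above the handle to look again.

```bash
python3 -m jog '[[[0.017,-0.037,0,0,0,-4,0],[0.034,-0.075,0,0,0,-8,0],[0.051,-0.112,0,0,0,-12,0],[0.068,-0.15,0,0,0,-16,0],[0.085,-0.187,0,0,0,-20,0],[0.102,-0.225,0,0,0,-24,0],[0.118,-0.262,0,0,0,-28,0],[0.135,-0.3,0,0,0,-32,0],[0.152,-0.337,0,0,0,-36,0],[0.168,-0.374,0,0,0,-40,0]]]'
python3 -m jog '[[[0.017,-0.037,0,0,0,-4,0],[0.034,-0.075,0,0,0,-8,0],[0.051,-0.112,0,0,0,-12,0],[0.068,-0.15,0,0,0,-16,0],[0.085,-0.187,0,0,0,-20,0],[0.102,-0.225,0,0,0,-24,0],[0.118,-0.262,0,0,0,-28,0],[0.135,-0.3,0,0,0,-32,0],[0.152,-0.337,0,0,0,-36,0],[0.168,-0.374,0,0,0,-40,0]]]'
python3 -m jog '[[[0.018,-0.033,-0.03,0,0,-4,0],[0.034,-0.064,-0.06,0,0,-7,0],[0.041,-0.094,-0.085,0,0,-9.6,0],[0.041,-0.094,-0.085,0,0,-9.6,0],[0.041,-0.094,-0.085,0,0,-9.6,0],[0.041,-0.094,-0.085,0,0,-9.6,0]]]'
python3 - <<'E'
from ov import *
s=bot.camera("scene");cv2.imwrite("pics/s1.png",s)
a=cv2.resize(s[130:245,155:325],None,fx=4.6,fy=4.6,interpolation=cv2.INTER_CUBIC)
a=a[:,250:]
t=bot.camera("top");b=cv2.resize(t[150:270,220:320],None,fx=2.6,fy=4.4)
cv2.imwrite("pics/s1c.png",a);print(bot.get_obs()["joint_pos"])
E
```

```text
clock: 0.93
eef_pos: [0.3343, 0.0956, 0.2393]
tool_rot: [0.497, 0.868, 0.0, 0.0]
ft_force: [1.5, 1.7, 0.1]
grip_width: 0.0854
clock: 1.77
eef_pos: [0.5024, -0.2784, 0.2386]
tool_rot: [0.764, 0.645, -0.0, -0.0]
ft_force: [1.8, 0.6, -0.1]
grip_width: 0.0851
clock: 2.27
eef_pos: [0.5425, -0.3699, 0.1534]
tool_rot: [0.814, 0.581, -0.0, -0.001]
ft_force: [-0.4, -0.2, 0.9]
grip_width: 0.0849
[-5.97196331e-01  5.96224117e-01  3.28679126e-01  1.30117518e+00
  3.64824310e-04  1.30406099e+00]
```

View pics/s1c.png

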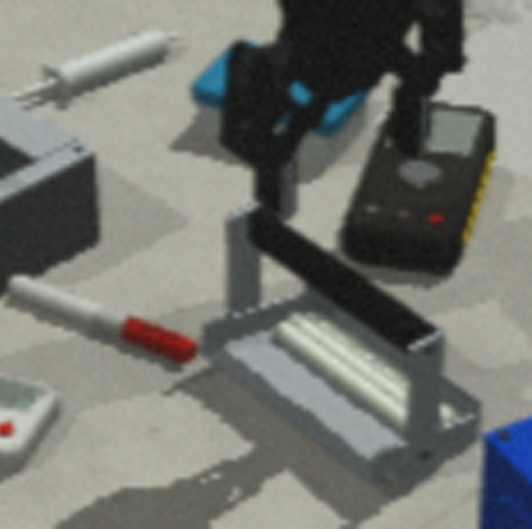

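The fingers straddle the bar. The fingertip midpoint is at crop (342,185), with the handle's middle directly below it at (341,278). I'm descending and gripping.

```bash
python3 -m jog '[[[0,0,-0.025,0,0,0,0],[0,0,-0.05,0,0,0,0],[0,0,-0.068,0,0,0,0],[0,0,-0.076,0,0,0,0],[0,0,-0.076,0,0,0,0],[0,0,-0.076,0,0,0,255],[0,0,-0.076,0,0,0,255],[0,0,-0.076,0,0,0,255],[0,0,-0.076,0,0,0,255],[0,0,-0.076,0,0,0,255]]]'
python3 -m jog '[[[0,0,0,0,0,0,255],[0,0,0,0,0,0,255],[0,0,0,0,0,0,255],[0,0,0,0,0,0,255],[0,0,0,0,0,0,255],[0,0,0.003,0,0,0,255],[0,0,0.008,0,0,0,255],[0,0,0.014,0,0,0,255],[0,0,0.02,0,0,0,255],[0,0,0.02,0,0,0,255]]]'
python3 - <<'E'
from ov import *
s=bot.camera("scene");cv2.imwrite("pics/s2.png",s)
a=cv2.resize(s[130:245,155:325],None,fx=4.6,fy=4.6,interpolation=cv2.INTER_CUBIC)
cv2.imwrite("pics/s2c.png",a[:,250:])
E
```

```text
clock: 3.2
eef_pos: [0.5437, -0.3708, 0.0794]
tool_rot: [0.814, 0.581, 0.0, 0.001]
ft_force: [0.9, 0.3, -0.8]
grip_width: 0.0255
clock: 4.03
eef_pos: [0.544, -0.371, 0.0998]
tool_rot: [0.814, 0.581, 0.0, 0.001]
ft_force: [0.4, -1.3, -2.5]
grip_width: 0.011
```

View pics/s2c.png

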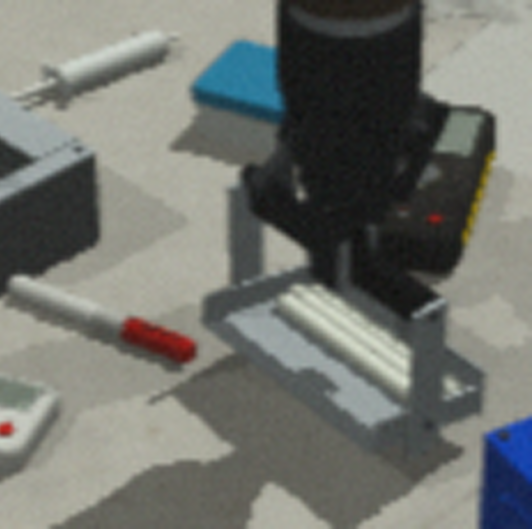

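Held: width 11 mm, tray lifted level, all three rods in place. The upright tops are at crop (230,190), (413,318) and (440,302). I'll use those to get the grip offset along the handle.

Run:
```python
from h import *
a=np.radians(-19)
for m,uv in [((-18,78.5,120),S(480,188)),((-18,-78.5,120),S(663,318)),((6,-78.5,120),S(690,303))]:
    p=unproj("scene",*uv,.12); q=rz(a).T@(p-[.544,-.371,0])*1000; print(m,q.round(1))
o,r=fit([("scene",m,uv) for m,uv in [((-18,78.5,120),S(480,188)),((-18,-78.5,120),S(663,318)),((6,-78.5,120),S(690,303))]],[.54,-.37,-.33]); print(o,r.round(1).tolist())
# targets
b=np.array([.584,-.055]);yb=-.237
for x in(42,-3): print(x,b+rz(yb)[:2,:2]@[x/1000,0])
```

```text
(-18, 78.5, 120) [-17.1  75.7 120. ]
(-18, -78.5, 120) [-18.3 -77.4 120. ]
(6, -78.5, 120) [  1.1 -76.9 120. ]
[ 0.54375491 -0.37107244 -0.361164  ] [[-0.4, -0.7], [-0.5, 0.5], [1.3, -0.0]]
42 [ 0.62482596 -0.06486108]
-3 [ 0.58108386 -0.05429564]
```

```bash
python3 -m jog '[[[0,0,0.004,0,0,0,255],[0,0,0.012,0,0,0,255],[0,0,0.024,0,0,0,255],[0,0,0.04,0,0,0,255],[0,0,0.056,0,0,0,255],[0,0,0.072,0,0,0,255],[0,0,0.086,0,0,0,255],[0,0,0.096,0,0,0,255],[0,0,0.102,0,0,0,255],[0,0,0.105,0,0,0,255]]]'
python3 -m jog '[[[0.0005,0.0015,0,0,0,0,255],[0.0015,0.006,0,0,0,0.1,255],[0.0035,0.0135,0,0,0,0.2,255],[0.0065,0.0245,0,0,0,0.4,255],[0.01,0.038,0,0,0,0.7,255],[0.0145,0.055,0,0,0,1,255],[0.0195,0.0735,0,0,0,1.3,255],[0.0245,0.0935,0,0,0,1.6,255],[0.03,0.113,0,0,0,2,255],[0.035,0.133,0,0,0,2.3,255]]]'
python3 -m jog '[[[0.0055,0.02,0,0,0,0.4,255],[0.0105,0.04,0,0,0,0.7,255],[0.016,0.06,0,0,0,1.1,255],[0.021,0.08,0,0,0,1.4,255],[0.0265,0.0995,0,0,0,1.8,255],[0.031,0.118,0,0,0,2.1,255],[0.0355,0.135,0,0,0,2.4,255],[0.039,0.1485,0,0,0,2.6,255],[0.042,0.159,0,0,0,2.8,255],[0.044,0.167,0,0,0,3,255]]]'
python3 -m jog '[[[0.0015,0.004,0,0,0,0.1,255],[0.002,0.006,0,0,0,0.1,255],[0.002,0.006,0,0,0,0.1,255],[0.002,0.006,0,0,0,0.1,255]]]'
python3 - <<'E'
from ov import *
s=bot.camera("scene");cv2.imwrite("pics/s3.png",s);t=bot.camera("top");cv2.imwrite("pics/t3.png",t)
a=cv2.resize(s[90:215,140:270],(500,480),interpolation=cv2.INTER_CUBIC)
b=cv2.resize(t[95:195,140:235],(300,316),interpolation=cv2.INTER_CUBIC)
c=np.zeros((480,800,3),np.uint8);c[:,:500]=a;c[:316,500:]=b;cv2.imwrite("pics/c3.png",c)
print(bot.get_obs()["eef_pos"],bot.get_obs()["tool_rot"])
E
```

```text
clock: 4.92
eef_pos: [0.5435, -0.3706, 0.2046]
tool_rot: [0.814, 0.581, 0.0, 0.001]
ft_force: [-0.2, 0.1, -3.3]
grip_width: 0.0106
clock: 5.75
eef_pos: [0.5784, -0.2348, 0.203]
tool_rot: [0.802, 0.598, -0.0, -0.0]
ft_force: [0.3, -0.1, -2.7]
grip_width: 0.0111
clock: 6.58
eef_pos: [0.6223, -0.0685, 0.2032]
tool_rot: [0.786, 0.618, -0.0, -0.0]
ft_force: [-0.1, 0.3, -3.3]
grip_width: 0.0111
clock: 6.92
eef_pos: [0.624, -0.0651, 0.2032]
tool_rot: [0.786, 0.618, -0.0, 0.0]
ft_force: [-0.5, -0.3, -3.7]
grip_width: 0.011
[ 0.62403619 -0.06532842  0.20331719] [ 7.86328361e-01  6.17808784e-01 -1.02326666e-04  7.55813610e-05]
```

View pics/c3.png

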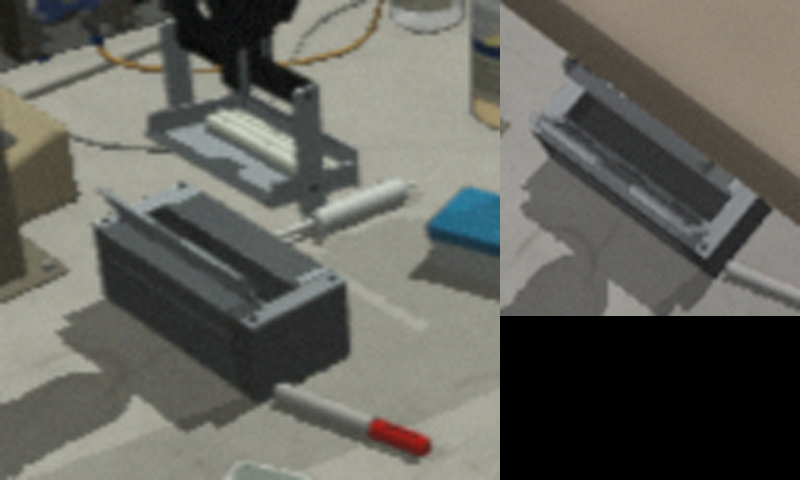

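The tray hangs level over the far part of the lid with its lip parallel to the slot and the rods still in. In the crop, the flap is at (180,240) and the tray's lip runs from (150,130) to (290,200). I'm descending, then tipping about the lip, which stays fixed over the slot's far half.

```bash
python3 -m jog '[[[0.001,0,-0.004,0,0,0,255],[0.0024,-0.0006,-0.012,0,0,0,255],[0.0024,-0.0006,-0.022,0,0,0,255],[0.0024,-0.0006,-0.032,0,0,0,255],[0.0024,-0.0006,-0.04,0,0,0,255],[0.0024,-0.0006,-0.045,0,0,0,255],[0.0024,-0.0006,-0.0475,0,0,0,255],[0.0024,-0.0006,-0.0475,0,0,0,255]]]'
python3 -m jog '[[[-0.0031,0.0008,0.0021,-0.7,-2.92,0,255],[-0.0063,0.0015,0.0041,-1.41,-5.83,0,255],[-0.0096,0.0023,0.0058,-2.12,-8.75,0,255],[-0.013,0.0031,0.0074,-2.82,-11.66,0,255],[-0.0165,0.004,0.0088,-3.53,-14.58,0,255],[-0.02,0.0048,0.01,-4.23,-17.5,0,255],[-0.0236,0.0057,0.0111,-4.94,-20.41,0,255],[-0.0272,0.0066,0.0119,-5.64,-23.33,0,255],[-0.0309,0.0075,0.0125,-6.35,-26.24,0,255],[-0.0346,0.0084,0.013,-7.05,-29.16,0,255]]]'
python3 -m jog '[[[-0.0038,0.0009,0.0002,-0.7,-2.92,0,255],[-0.0075,0.0018,0.0002,-1.41,-5.83,0,255],[-0.0124,0.003,0,-2.35,-9.72,0,255],[-0.0124,0.003,0,-2.35,-9.72,0,255],[-0.0124,0.003,0,-2.35,-9.72,0,255],[-0.0124,0.003,0,-2.35,-9.72,0,255],[-0.0124,0.003,0,-2.35,-9.72,0,255],[-0.0124,0.003,0,-2.35,-9.72,0,255]]]'
python3 - <<'E'
from ov import *
s=bot.camera("scene");cv2.imwrite("pics/s4.png",s);t=bot.camera("top")
a=cv2.resize(s[90:215,140:270],(500,480),interpolation=cv2.INTER_CUBIC)
b=cv2.resize(t[95:195,140:235],(300,316),interpolation=cv2.INTER_CUBIC)
c=np.zeros((480,800,3),np.uint8);c[:,:500]=a;c[:316,500:]=b;cv2.imwrite("pics/c4.png",c)
E
```

```text
clock: 7.68
eef_pos: [0.626, -0.0649, 0.1547]
tool_rot: [0.786, 0.618, -0.001, -0.001]
ft_force: [-0.8, 0.3, -3.2]
grip_width: 0.0109
clock: 8.52
eef_pos: [0.5918, -0.0564, 0.17]
tool_rot: [0.759, 0.597, 0.161, 0.205]
ft_force: [0.6, -0.4, -2.5]
grip_width: 0.0109
clock: 9.18
eef_pos: [0.5818, -0.0538, 0.1707]
tool_rot: [0.738, 0.581, 0.213, 0.27]
ft_force: [-0.1, -0.0, -2.2]
grip_width: 0.011
```

View pics/c4.png

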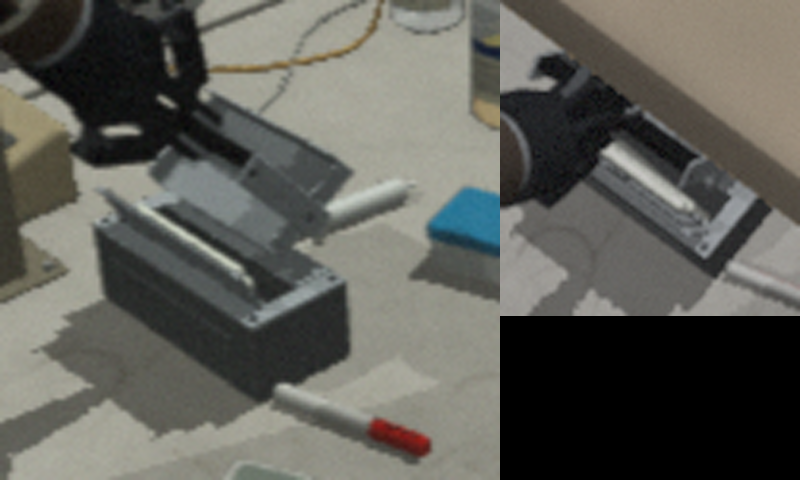

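The rods have left the tray (wrist force fell by about 1 N, the weight of three). One rod shows at crop (140,205)–(250,280), against the flap at the slot's near edge. I'm checking whether it is lodged or was still falling.

```bash
cat > m.py <<'E'
from ov import *
def show(n,x0,x1,y0,y1,tag=""):
    s=bot.camera(n); cv2.imwrite(f"pics/{tag}{n}.png",s)
    g=s.astype(int)[y0:y1,x0:x1]; g=g.min(2)
    for i,r in enumerate(g): print(y0+i,''.join(' .:-=+*#%@'[min(9,v//24)] for v in r))
E
python3 -m jog '[[[0,0,0.005,0,0,0,255],[0,0,0.01,0,0,0,255],[0,0,0.015,0,0,0,255],[0,0,0.015,0,0,0,255],[0,0,0.015,0,0,0,255],[0,0,0.015,0,0,0,255]]]'
python3 - <<'E'
from m import *
show("scene",164,220,136,170,"m1")
t=unproj("scene",176,143,.078),unproj("scene",204,161,.078); b=np.array([.584,-.055,0])
print([ (rz(-.237).T@(p-b)*1000).round() for p in t]); print(bot.get_obs()["ft_force"])
E
```

```text
clock: 9.78
eef_pos: [0.5795, -0.0536, 0.184]
tool_rot: [0.738, 0.581, 0.212, 0.269]
ft_force: [-0.2, 0.3, -1.9]
grip_width: 0.0111
136 ******************+++++++++++++++++++++=-:::::::::::::--
137 ********************++++++++++++++++++++=-::::::::::::--
138 **********************+=+++++++++++++++===--:::::::-:::-
139 ++++++****************++++++++++++++++++===--:::::::::::
140 *+==+*******************++=+++++++++++++=====--:::::::::
141 **+==++******+*********+=-++=+++++++++++======-:::::::::
142 ***=--=+************+++=----==+++++++==========---:::::.
143 ****=---+**###***+----=-------===+++=============-::::::
144 ****+=-:-=+*###+-:::-----------====+=============-::::::
145 *+**++=:::-+*###+-:..:------------=============---::::::
146 ***++*=-::::=+**#*=:..:-----------==============-:::::::
147 **+-=+=::::::-=+*##*-:.:::----------==========--::::-==-
148 =+++==----:::::=++*#*=-..::-------------======-::::-=**+
149 =---------::::::--=+*#*=:...------------=====-:::::-++=-
150 -::---------::::::--=+##+-...:-----------====--:::--==--
151 =:.:---------:::::::-=*##*=:..:------------=---::
[... 495 characters left out ...]

160 *=:..............::---------:::::-==+*+-:....::::::-----
161 *+-........:......::----------:::::-+++=-:.....:::----==
162 **-.........::......:----------:::::-==++-:.....::----++
163 **-:.................::----------::::::=+=:......::--+++
164 **=:...........:.......:----------::::::=-:........:-=+*
165 **=:............::......::---------::::::::........:-+**
166 **=:......................::---------::::-:......:-++***
167 **+-:...............:......::---------::::::...:-++*****
168 *+=--:...............::......:----------:::--:-=++****+=
169 =-----::......................::----------:-=++++++*+=::
[array([-6., 88., 78.]), array([ -9., -49.,  78.])]
[-0.18782004  0.27524251 -3.02641452]
```

Run:
```python
from m import *
show("top",166,214,130,176,"m1")
b=np.array([.584,-.055,0])
for z in(.075,.085,.095,.105):
    f=lambda n,u,v:(rz(-.237).T@(unproj(n,u,v,z)-b)*1000).round()[:2]
    print(z,"scene",f("scene",176,143),f("scene",202,160),"top",f("top",173.2,142.5),f("top",201.7,160))
```

```text
130 ........   .:....:-==-:::::::::::::::::--=======
131 ....  .    ..  .  .:==-:::::::::::::::::--======
132 ...        . . ...  :==-::::::::::::::::-:-=====
133   ..   .    .   ..  ..-==-::::::::::::::-::--===
134  .   ..          ... ..:==-:::::::::::::::::--==
135       .::.:..       .   :-=-::::::::::::::::::-=
136        :::::....     . . .:---::::::::::::::::::
137 .     ..::::::... .  ....  .---::::::::::::::::-
138     .  .----:::...    . . . .---::::::::::::::::
139    ...:=====-::::...     ..  .:---::::::::::::::
140   . :-+**+===-::::.. . . ... . .--::::::::::::::
141    .=+####*===-::::...    ...  ..:::::::::::::::
142    -=*##%##+===--::::...    .    ..:--::::::::::
143    :-=+*#%##*+==--:::::.          .:==-:::::::::
144    .-=-+*#####*==--:::::..      .---==-:::::::::
145    -=====+##%##*+==-:::::..   . :===-::-::::::::
146   :+++====+*#%###*=--:::::.... .--::::::::::::::
147 .:-=++====-+*#%###*+=-::::::...---::::::::::::::
148 .:--=+=--=-==+##%##**=-::::::::--:::::::-::--:::
149 ::---=-=---===+*#%###*=--:::::--::::::----:----:
150 :::----==---==-+*#%###*+=-::::--::::
[... 891 characters left out ...]
--====++====+=+++++++-
168 --=====----=====-===-::::::----=++======++++*+-.
169 --======--===========--::::.:---=+=---==+***+-:.
170 --=====----=====-======--:::::--==-==-+****+=:..
171 ----==----======-======---:::::--=====++***=:...
172 ----==---================--::::::---==-=+*+-....
173 =---=--=-==================--:::.:--+=-=++-.....
174 ==-----=====================--::..:-=++++-......
175 ==-----================-======-:::.:-=++=:......
0.075 scene [-3. 92.] [ -7. -37.] top [-23.  34.] [-17. -61.]
0.085 scene [-12.  78.] [-16. -50.] top [-25.  30.] [-19. -64.]
0.095 scene [-22.  63.] [-25. -62.] top [-27.  26.] [-20. -67.]
0.105 scene [-31.  49.] [-34. -75.] top [-29.  21.] [-22. -70.]
```

The rod is lodged. Triangulation puts it at box x≈-22, z≈92 mm, leaning on the flap and probably stacked on another rod on the hinge ledge. I can free it by nudging the flap to just past upright from the near side, using the back wall of the empty tray, without shutting it.

```bash
python3 -m jog '[[[0,0,0.012,0,0,0,255],[0,0,0.025,0,0,0,255],[0,0,0.033,0,0,0,255],[-0.012,0.003,0.033,1.5,6,0,255],[-0.025,0.006,0.033,3,12,0,255],[-0.04,0.009,0.033,4.5,18.5,0,255],[-0.055,0.013,0.033,6,25,0,255],[-0.07,0.017,0.033,7.5,31,0,255],[-0.085,0.02,0.033,8.8,36.5,0,255],[-0.093,0.0226,0.033,9.4,38.9,0,255]]]'
python3 -m jog '[[[0,0,-0.01,0,0,0,255],[0,0,-0.025,0,0,0,255],[0,0,-0.04,0,0,0,255],[0,0,-0.052,0,0,0,255],[0,0,-0.052,0,0,0,255],[0,0,-0.052,0,0,0,255]]]'
python3 - <<'E'
from m import *
o=bot.get_obs();q=rz(-.237).T@(o["eef_pos"]-[.584,-.055,0])*1000;print("TCP in box frame",q.round(1),o["tool_rot"].round(3))
show("scene",164,220,136,166,"m2")
E
```

```text
clock: 10.72
eef_pos: [0.4876, -0.0313, 0.2173]
tool_rot: [0.786, 0.618, -0.001, -0.001]
ft_force: [0.3, 0.1, -3.5]
grip_width: 0.0108
clock: 11.22
eef_pos: [0.486, -0.031, 0.1638]
tool_rot: [0.786, 0.618, -0.0, -0.0]
ft_force: [-0.0, 0.5, -1.7]
grip_width: 0.0107
TCP in box frame [-100.9    0.3  163.8] [ 0.786  0.618 -0.    -0.   ]
136     ..-+************************************************
137      .:+**************+=+*******************************
138       .:=+************+-+*******************************
139         .-+***********++********************************
140 .      . .:=+*******************************************
141 .          .:-+*****************************************
142 .            .-+****************************************
143 .           ...-==-=+***********************************
144 .:.         ..:==-::-+*************+******************++
145 ::::..     .:=--:::..:=+*++***************************+=
146 :::::..  .:--::::--:..:-++****************************+=
147 ::::-::...::::.::=*+-:..:-+****************************+
148 :::-:-:::.:::::::-+**=-:.::=+
[... 364 characters left out ...]
+**+-:..:-+***********++++***
155 ***+=------::::::::::--:::-=+***=::..:=+*********++++***
156 *****=-----:::::::::::-=-:::==+***=:..:-++***+++++++++++
157 ******+=---::::::::::::-=--::-=+***+-:..:-=+++++++++++++
158 ********=--::::::::::::::---:::==+***=::..:-++++++++++++
159 **********=-::::::::::--:::---::-=+***+-...:-=++++++++++
160 ***********=::::::::::::-:-::-::::-=+++-:....:-+++++++++
161 ***********=-::::-::---:::-::::::::-====-::..::-=+++++++
162 ***********=-::::::---:-:-:---:::::::--++-:.....:-=++++*
163 ***********=-:::::::--:--------::::::::=+=:.......:=+*++
164 ***********+-::::::-----==+=-:::-:::::::=-:........:-=+*
165 ***********+-:::::::-===----:::::::::::::-:.......::-+**
```

```bash
python3 -m jog '[[[0.006,-0.0014,0,0,0,0,255],[0.012,-0.0029,0,0,0,0,255],[0.016,-0.0039,0,0,0,0,255],[0.02,-0.0048,0,0,0,0,255],[0.024,-0.0058,0,0,0,0,255],[0.028,-0.0068,0,0,0,0,255],[0.031,-0.0075,0,0,0,0,255],[0.034,-0.0082,0,0,0,0,255],[0.036,-0.0087,0,0,0,0,255],[0.036,-0.0087,0,0,0,0,255]]]'
python3 - <<'E'
from m import *
o=bot.get_obs();q=rz(-.237).T@(o["eef_pos"]-[.584,-.055,0])*1000;print("TCP in box frame",q.round(1),o["ft_force"].round(1))
show("scene",164,220,136,168,"m3")
E
```

```text
clock: 12.1
eef_pos: [0.5231, -0.0398, 0.1647]
tool_rot: [0.786, 0.618, -0.0, 0.0]
ft_force: [0.4, -0.1, -2.8]
grip_width: 0.0111
TCP in box frame [-62.8   0.4 164.7] [ 0.4 -0.1 -2.8]
136 ***+-.  .::.            .:+*****************************
137 ****=:. ..:...         . .:-+***************************
138 *****=:...:.::.       . ..:+++**************************
139 **+**+-::::::::..     ..:==--+**************************
140 *+=---:::::::::::..  .:==-::-=**************************
141 --::::::::::::--:::...:--:.::=**************************
142 :::::::::::::::-::::..:::::::=+*************************
143 ::::::::::::::-:--:::::::::::=+*************************
144 :::::--::::-:::::--::::::::::-+****+******************++
145 ---=+++--:::::--:::-:::::::::-++**++******************+=
146 ++++++**+=----------:::::::::-===++*******************+=
147 +********+=-------:--::::::::---=++++*****************++
148 **********++=---------::::::::---=++++***************#**
149 ************++=-------:::::::------=+++++**********#*+==
150 ***************==-----:::::::::::----=+++*******#**+==--
1
[... 335 characters left out ...]
::::-::-:-::--::::-==++++++++
157 ---------++************=-::::::-----------:::::-=+++++++
158 ----------=+***********=-::::::------==---:::::-++++++++
159 -----------+***********=-::::::--=+=---:::::::-=++++++++
160 +--------+*************=-:::::-----:::::::::---=++++++++
161 *=-------++************+-:::-::-::::::::::::--:-=+++++++
162 *+-:-------+**********+=-:::::::::::::::::::--:.::=+++++
163 **-:::------++****++==--::::::::::::::::::::--:...:-+++=
164 **=:..::------+++=---:::::::::::::::::::::::--:....::-=+
165 **=:...:::-----++-::::::::::.:::::::..::::::-:.....:-=++
166 **=:.....::------:::::::::::::::-::::...::::-:...:-=++++
167 **+-:......:----:::::::::::::::::::::::..:::-:.:-=++++**
```

```bash
python3 -m jog '[[[0.003,-0.0007,0,0,0,0,255],[0.005,-0.0012,0,0,0,0,255],[0.005,-0.0012,0,0,0,0,255],[0,0,0,0,0,0,255],[-0.012,0.0029,0,0,0,0,255],[-0.026,0.0063,0.002,0,0,0,255],[-0.036,0.0087,0.002,0,0,0,255],[-0.045,0.0109,0.002,0,0,0,255],[-0.045,0.0109,0.002,0,0,0,255]]]'
python3 - <<'E'
from m import *
o=bot.get_obs();q=rz(-.237).T@(o["eef_pos"]-[.584,-.055,0])*1000;print("TCP in box frame",q.round(1),o["ft_force"].round(1))
show("scene",164,228,134,168,"m4")
E
```

```text
clock: 12.9
eef_pos: [0.4753, -0.0284, 0.1668]
tool_rot: [0.786, 0.619, -0.001, -0.001]
ft_force: [-0.1, 0.5, -2.6]
grip_width: 0.011
TCP in box frame [-111.9    0.4  166.8] [-0.1  0.5 -2.6]
134 ..:+************************************************************
135 :.:+************************************************************
136 ..:=************************************************************
137   .=+*****************+++***************************************
138   .-+*****************=-+***************************************
139   ..:=+***************++****************************************
140      .:=+*********+*********************************************
141      ...-++**+*****==+******************************************
142         .:=+*******++++***************************************##
143         ...-+*********+=+++*+******************************####%
144          .::=++********+==+********+******************++**##%%##
145 .    . ..:==--+******+***+=++*************************+==+*###**
146 :..   .:==----+***********++++++**********************+===+***++
147 :::...==
[... 736 characters left out ...]
++++******
158 ***+=---:::::::::::::-++-::.:-+++*****++++++++==++++++++++******
159 *****=--::::::::::::::--=+-::-=+++++++++++++++++==++++++++++++**
160 ******+=-:::::::::---:::-=+==---=+++++++++++++++++===++++++++=+*
161 *******=-:::::-::-:::--::-==++=--==++++++++++++++++===+++++=+=++
162 *******+-::::::::----:-:::-+++++=---=++++++++++++++++==++=+++=-=
163 *******+-:::::::-----:-----=+++++=-::-=++++++++++*****+=++***+++
164 ********=:-:::::---------===+++++++-:::=++++*********+=-+*****+-
165 ********=:::::::----=+=----=+++++++=::.::=++*******+=-=+****+-::
166 ********=:::::::-=+=---::::-=++++++++-:..:=++****++==+****+=::..
167 *+******=-:::::::--::::::::::-=++++++==:::-+++++==+*****+=-::...
```

Run:
```python
import cv2
s=cv2.imread("pics/m4scene.png");cv2.imwrite("pics/v11.png",cv2.resize(s[105:205,150:260],(770,700))[0:600])
```

```text
(no output)
```

View pics/v11.png

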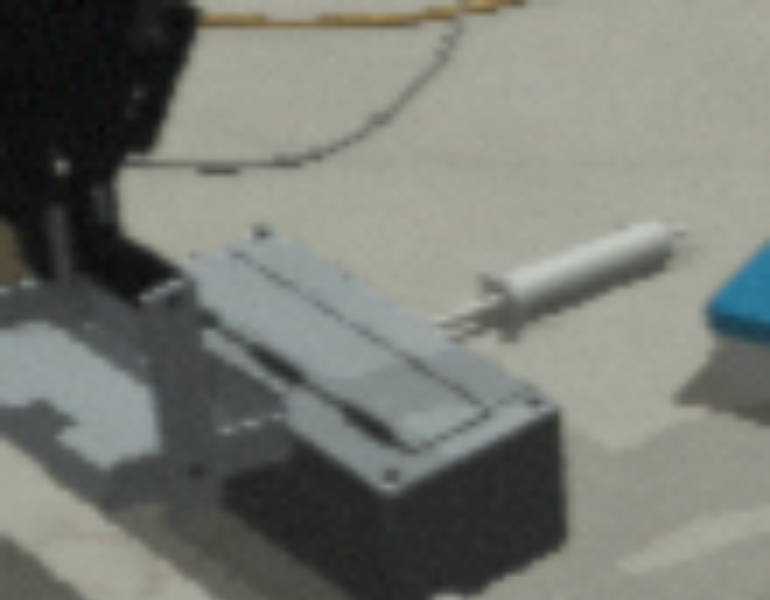

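The picture shows the slot free of rods, with the flap lying flat over it at (350,350). It swung fully shut on the nudge, earlier than the asked order. I'll set the tray down at its old place first, then see about opening the flap to shut it again in order.

```bash
python3 -m jog '[[[0,0,0.012,0,0,0,255],[0,0,0.028,0,0,0,255],[0.004,-0.02,0.035,0,0,-0.5,255],[0.01,-0.047,0.035,0,0,-1,255],[0.017,-0.08,0.035,0,0,-1.5,255],[0.025,-0.115,0.035,0,0,-2,255],[0.033,-0.15,0.035,0,0,-2.5,255],[0.041,-0.185,0.035,0,0,-3,255],[0.049,-0.22,0.035,0,0,-3.5,255],[0.057,-0.255,0.035,0,0,-4,255]]]'
python3 -m jog '[[[0.008,-0.035,0,0,0,-0.6,255],[0.015,-0.07,0,0,0,-1.2,255],[0.0185,-0.09,0,0,0,-1.4,255],[0.0185,-0.099,-0.015,0,0,-1.4,255],[0.0185,-0.099,-0.04,0,0,-1.4,255],[0.0185,-0.099,-0.065,0,0,-1.4,255],[0.0185,-0.099,-0.09,0,0,-1.4,255],[0.0185,-0.099,-0.105,0,0,-1.4,255],[0.0185,-0.099,-0.113,0,0,-1.4,255],[0.0185,-0.099,-0.117,0,0,-1.4,255]]]'
python3 -m jog '[[[0,0,-0.001,0,0,0,255],[0,0,-0.002,0,0,0,255],[0,0,-0.002,0,0,0,255]]]'
```

```text
clock: 13.78
eef_pos: [0.5353, -0.286, 0.2016]
tool_rot: [0.807, 0.59, 0.0, 0.0]
ft_force: [0.9, 0.0, -1.4]
grip_width: 0.0114
clock: 14.62
eef_pos: [0.5525, -0.3826, 0.0825]
tool_rot: [0.814, 0.581, -0.001, -0.002]
ft_force: [-0.6, -0.2, -2.4]
grip_width: 0.0111
clock: 14.87
eef_pos: [0.554, -0.3834, 0.0842]
tool_rot: [0.814, 0.581, 0.0, 0.001]
ft_force: [-0.3, 0.1, -1.9]
grip_width: 0.0111
```

```bash
python3 -m jog '[[[0,0,-0.001,0,0,0,255],[0,0,-0.002,0,0,0,255],[0,0,-0.003,0,0,0,255],[0,0,-0.003,0,0,0,255]]]'; python3 -m jog '[[[0,0,-0.001,0,0,0,255],[0,0,-0.001,0,0,0,255],[0,0,-0.001,0,0,0,255]]]'; python3 -m jog '[[[0,0,-0.001,0,0,0,255],[0,0,-0.001,0,0,0,255],[0,0,-0.001,0,0,0,255]]]'
```

```text
clock: 15.2
eef_pos: [0.5531, -0.3828, 0.08]
tool_rot: [0.814, 0.581, -0.0, 0.0]
ft_force: [0.6, -0.1, -2.0]
grip_width: 0.0108
clock: 15.45
eef_pos: [0.5531, -0.3829, 0.0789]
tool_rot: [0.814, 0.581, -0.0, -0.0]
ft_force: [0.0, 0.5, -1.9]
grip_width: 0.011
clock: 15.7
eef_pos: [0.5531, -0.3829, 0.0789]
tool_rot: [0.814, 0.581, -0.0, 0.0]
ft_force: [-2.6, 2.7, 5.4]
grip_width: 0.0113
```

The tray is on the bench (wrist force turned to +5 N). I'm releasing it, rising and going over the box with open jaws. The far finger will stand behind the flap's free edge to lift it open again.

```bash
python3 -m jog '[[[0,0,0.0005,0,0,0,0],[0,0,0.0005,0,0,0,0],[0,0,0.0005,0,0,0,0],[0,0,0.0005,0,0,0,0],[0,0,0.0005,0,0,0,0],[0,0,0.0005,0,0,0,0],[0,0,0.0005,0,0,0,0],[0,0,0.02,0,0,0,0],[0,0,0.06,0,0,0,0],[0,0,0.1,0,0,0,0]]]'
python3 -m jog '[[[0,0,0.015,0,0,0,0],[0.001,0.04,0.015,0,0,1,0],[0.002,0.08,0.015,0,0,2,0],[0.004,0.12,0.015,0,0,3,0],[0.005,0.16,0.015,0,0,4,0],[0.007,0.2,0.015,0,0,5,0],[0.008,0.24,0.015,0,0,5.4,0],[0.01,0.28,0,0,0,5.4,0],[0.0115,0.32,-0.03,0,0,5.4,0],[0.0115,0.333,-0.06,0,0,5.4,0]]]'
python3 -m jog '[[[0,0,-0.01,0,0,0,0],[0,0,-0.02,0,0,0,0],[0,0,-0.025,0,0,0,0],[0,0,-0.025,0,0,0,0]]]'
python3 - <<'E'
from m import *
for n in("scene","top"): cv2.imwrite(f"pics/m5{n}.png",bot.camera(n))
o=bot.get_obs();q=rz(-.237).T@(o["eef_pos"]-[.584,-.055,0])*1000;print("TCP in box frame",q.round(1),o["ft_force"].round(1))
E
```

```text
clock: 16.53
eef_pos: [0.5517, -0.3818, 0.1764]
tool_rot: [0.814, 0.581, -0.001, -0.003]
ft_force: [1.0, -0.8, 0.3]
grip_width: 0.085
clock: 17.37
eef_pos: [0.5673, -0.0465, 0.1206]
tool_rot: [0.785, 0.62, 0.003, 0.002]
ft_force: [1.2, -0.8, -0.4]
grip_width: 0.0855
clock: 17.7
eef_pos: [0.5645, -0.051, 0.0924]
tool_rot: [0.786, 0.618, -0.0, -0.0]
ft_force: [-0.5, 0.5, 0.5]
grip_width: 0.0854
TCP in box frame [-18.8  -0.7  93.9] [0.7 0.7 0.7]
```

```bash
python3 -m jog '[[[0,0,-0.004,0,0,0,0],[0,0,-0.009,0,0,0,0],[0,0,-0.011,0,0,0,0],[0,0,-0.011,0,0,0,0]]]'; for i in 1; do python3 -m jog '[[[0,0,-0.002,0,0,0,0],[0,0,-0.002,0,0,0,0]]]'; done; python3 -m jog '[[[0,0,-0.002,0,0,0,0],[0,0,-0.002,0,0,0,0]]]'
```

```text
clock: 18.13
eef_pos: [0.5642, -0.0501, 0.0813]
tool_rot: [0.786, 0.618, -0.0, -0.0]
ft_force: [-0.8, 0.7, -0.3]
grip_width: 0.0852
clock: 18.3
eef_pos: [0.5644, -0.0498, 0.0795]
tool_rot: [0.786, 0.618, -0.0, -0.0]
ft_force: [-0.9, -0.0, 0.2]
grip_width: 0.0854
clock: 18.47
eef_pos: [0.5645, -0.0497, 0.0775]
tool_rot: [0.786, 0.618, -0.0, -0.0]
ft_force: [-0.4, -0.1, -0.0]
grip_width: 0.0852
```

```bash
python3 -m jog '[[[0,0,-0.002,0,0,0,0],[0,0,-0.004,0,0,0,0],[0,0,-0.0055,0,0,0,0],[0,0,-0.0055,0,0,0,0]]]'; python3 -m jog '[[[0,0,-0.0015,0,0,0,0],[0,0,-0.0015,0,0,0,0]]]';  python3 -m jog '[[[0,0,-0.0015,0,0,0,0],[0,0,-0.0015,0,0,0,0]]]';python3 -m jog '[[[0,0,-0.0015,0,0,0,0],[0,0,-0.0015,0,0,0,0]]]'
```

```text
clock: 18.8
eef_pos: [0.5642, -0.0498, 0.0718]
tool_rot: [0.786, 0.618, -0.0, -0.0]
ft_force: [-0.1, 0.2, -0.3]
grip_width: 0.0854
clock: 18.97
eef_pos: [0.5644, -0.0498, 0.0705]
tool_rot: [0.786, 0.618, -0.0, -0.0]
ft_force: [-0.1, -1.5, 0.0]
grip_width: 0.0854
clock: 19.13
eef_pos: [0.5644, -0.0498, 0.0691]
tool_rot: [0.786, 0.618, -0.0, -0.0]
ft_force: [-0.0, -0.5, 0.0]
grip_width: 0.0851
clock: 19.3
eef_pos: [0.5644, -0.0498, 0.0676]
tool_rot: [0.786, 0.618, -0.0, -0.0]
ft_force: [0.5, -0.1, -1.2]
grip_width: 0.0854
```

```bash
python3 -m jog '[[[0,0,-0.0015,0,0,0,0],[0,0,-0.0015,0,0,0,0]]]'; python3 -m jog '[[[0,0,-0.0015,0,0,0,0],[0,0,-0.0015,0,0,0,0]]]';  python3 -m jog '[[[0,0,-0.0015,0,0,0,0],[0,0,-0.0015,0,0,0,0]]]'
```

```text
clock: 19.47
eef_pos: [0.5647, -0.0498, 0.0669]
tool_rot: [0.786, 0.618, 0.0, 0.0]
ft_force: [-1.9, 0.6, 3.9]
grip_width: 0.0854
clock: 19.63
eef_pos: [0.5648, -0.0498, 0.0668]
tool_rot: [0.786, 0.618, 0.0, 0.0]
ft_force: [-5.5, 0.7, 11.3]
grip_width: 0.0858
clock: 19.8
eef_pos: [0.5649, -0.0499, 0.0666]
tool_rot: [0.786, 0.618, 0.001, 0.001]
ft_force: [-9.3, 1.0, 18.6]
grip_width: 0.0855
```

```bash
python3 -m jog '[[[0,0,0.0045,0,0,0,0],[0,0,0.0045,0,0,0,0],[-0.002,0.0005,0.0045,0,0,0,0],[-0.004,0.001,0.0045,0,0,0,0],[-0.004,0.001,0.0045,0,0,0,0]]]'; python3 -m jog '[[[-0.002,0.0005,0,0,0,0,0],[-0.002,0.0005,0,0,0,0,0]]]';  python3 -m jog '[[[-0.0015,0.0004,0,0,0,0,0],[-0.0015,0.0004,0,0,0,0,0]]]'
```

```text
clock: 20.22
eef_pos: [0.5615, -0.049, 0.0677]
tool_rot: [0.786, 0.618, 0.0, 0.001]
ft_force: [2.7, -0.7, -0.5]
grip_width: 0.0854
clock: 20.38
eef_pos: [0.5612, -0.049, 0.0685]
tool_rot: [0.786, 0.618, 0.002, 0.002]
ft_force: [6.2, -1.8, -0.2]
grip_width: 0.0852
clock: 20.55
eef_pos: [0.5612, -0.0489, 0.0691]
tool_rot: [0.786, 0.618, 0.003, 0.003]
ft_force: [7.9, -2.4, 0.8]
grip_width: 0.0853
```

```bash
python3 -m jog '[[[0,0,0.003,0,0,0,0],[-0.0005,0,0.006,0,0,0,0],[-0.001,0.0002,0.009,0,0,0,0],[-0.002,0.0005,0.012,0,0,0,0],[-0.004,0.001,0.015,0,0,0,0]]]'
```

```text
clock: 20.97
eef_pos: [0.5568, -0.0478, 0.0843]
tool_rot: [0.786, 0.618, 0.002, 0.003]
ft_force: [6.6, -3.1, 3.9]
grip_width: 0.0854
```

```bash
python3 -m jog '[[[-0.003,0.0007,0.003,0,0,0,0],[-0.006,0.0015,0.005,0,0,0,0],[-0.009,0.0022,0.006,0,0,0,0],[-0.012,0.0029,0.007,0,0,0,0]]]'
python3 - <<'E'
from m import *
show("scene",168,228,136,172,"m6")
E
```

```text
clock: 21.3
eef_pos: [0.5468, -0.0451, 0.0932]
tool_rot: [0.786, 0.618, 0.004, 0.005]
ft_force: [0.6, -0.1, 1.0]
grip_width: 0.0855
136   .:++-.  .  .:+*********-.  .:.:+**************************
137 .  .--:   ...:=+**++*****=:   ..:+**************************
138   ....   .:----=+*=-+****=:.  .::=**************************
139   .      .--=----==+*****=:   .::=**************************
140   ..     :===------=+****+:.  .::=**************************
141  ...    .-====------=++***-.  .:.-+*************************
142 .:..  .::======-=-----=+*+-.  .::-+***********************##
143 .:.  .:-==========------=+-.  .::=+********************###%%
144  .   .-===========-===---=-:.  .-=+***************++**##%%%#
145     .:-===============------:...-+****************+==+*####*
146     .-=================-----::.:-+****************+==-+***++
147     .::-==============-------::-+*****************++*+=+++==
148    .::::--=============------:::=+***************##*+=--=---
149   ..:--:::--===========-----:::::-=+***********##*==------:-
150  ..::-++=::-==========------:-::::--+*+++***##*+==----
[... 671 characters left out ...]
....::------=++=-------=========---=+++++++**++*+*
162 ........:.......::-=+++++++=-----========---:-=++++++=+++=-=
163 ...........:......:-=+++++++--::-========---:.:-+++=++++++=+
164 ...........:.......:-=++++++++-::-======---:...:-==++++++++-
165 .............:.......:-=+++++++=:::-===----:...:-=++++++=-::
166 .................:.....:=++*****+-::-==---:..:-=+++++++-::..
167 :..............::.......:=+******+=::-----::-=+++++++=-:....
168 ::..............:........:-+******+=-:---::=+++++++-::......
169 --::......................:-=*******+=----=++++++--::.......
170 ---::......................::-+****++++==++++++=-:..........
171 -----::..............::......:-=++++++++++++==-::...........
```

```bash
python3 -m jog '[[[-0.004,0.001,0.002,0,0,0,0],[-0.008,0.002,0.004,0,0,0,0],[-0.012,0.003,0.005,0,0,0,0],[-0.016,0.004,0.005,0,0,0,0],[-0.02,0.005,0.005,0,0,0,0],[-0.025,0.006,0.005,0,0,0,0],[-0.03,0.007,0.005,0,0,0,0],[-0.035,0.0085,0.005,0,0,0,0],[-0.04,0.0095,0.005,0,0,0,0],[-0.042,0.01,0.005,0,0,0,0]]]'
python3 - <<'E'
from m import *
s=bot.camera("scene");cv2.imwrite("pics/m7.png",s)
o=bot.get_obs();q=rz(-.237).T@(o["eef_pos"]-[.584,-.055,0])*1000;print("TCP in box frame",q.round(1),o["ft_force"].round(1))
show("top",160,215,120,180,"m7")
E
```

```text
clock: 22.18
eef_pos: [0.506, -0.0354, 0.0972]
tool_rot: [0.786, 0.618, 0.005, 0.006]
ft_force: [15.4, -3.7, -2.0]
grip_width: 0.085
TCP in box frame [-80.4   0.8  97.5] [12.7 -4.1 -1. ]
120 *********++*+-::::::::::::::::::--=========+=++=++=++++
121 +*******++++*+=-:::::::::::::::::--========+=+==+++++++
122 *******+++++++*+-:::::::::::::::-:--=========+++=+=++++
123 ******+=+*+++++++-::::::::::::::::::-==========+=++=+=+
124 *****+-:=+++++++++=-:::::::::::::::::--========+===++++
125 ++**+-:..===+**++*++-:::::::::::::::::--============+=+
126 =+*+=:.....:=+++***++-::::::::::::::::-:--========+=+++
127 =++=:.......:-++*+*+*+=-:::::::::::::::::--======++=+++
128 =-=:..... .::-==++**+**+-::::::::::::::::-:-===========
129 =-:...:.. .::::-=+++***++-::::::::::::::::::--=======++
130 =:........:::::.:-=+*****+=-:::::::::::::::::--=======+
131 =:.....:::::::....:=++++**++-::::::::::::::::-:-=======
132 =:.....::::::......:=+++++**+-:::::::::::::::::---=====
133 -:....:::::::. ..   :=+******++-:::::::::::::::::--====
134 -:.....:::::... ..  .:=+*+*****+-::::::::::::::::-:-===
135 -:.....::
[... 1986 characters left out ...]
---=--=-===--:::..----=========++++++-..
169 ==-------====-----==-======--:.::.:----==---==+++++-:..
170 ===-----=====----============-::::::-===----++++++-:...
171 ===-------===----===-=-=====-=-::::::----=-==++++=:....
172 +====-----=---===-==========-==--::::.:--===-=++=:.....
173 *+====-------======-===--=====-==--:::::--+=:-+=-......
174 **+=====----===============-===-==--::...:=====-:......
175 ***++==-----========-=========-====--::...:=++-:......-
176 *****+==----==================-===-=---:...:--:......:=
177 *****+==----=========-=======--====-==--:..........:-=+
178 ****+===---==-========================---::........-+**
179 *+++=====---=================-==-==-====---:.......-+**
```

The flap is open again, at its stop (13 N from the far finger). I'm taking a record of the open slot, then shutting it with the near finger, now that the tray is down.

```bash
python3 -m jog '[[[0.006,-0.0015,0,0,0,0,0],[0.02,-0.0048,0,0,0,0,0],[0.04,-0.0097,0,0,0,0,0],[0.05,-0.012,0,0,0,0,0],[0.05,-0.012,0,0,0,0,0]]]'
python3 - <<'E'
from m import *
for n in("scene","top"): cv2.imwrite(f"pics/open{n}.png",bot.camera(n))
E
python3 -m jog '[[[0.015,-0.0036,-0.003,0,0,0,0],[0.026,-0.0063,-0.005,0,0,0,0],[0.032,-0.0077,-0.005,0,0,0,0],[0.038,-0.0092,-0.005,0,0,0,0],[0.044,-0.0106,-0.005,0,0,0,0],[0.05,-0.0121,-0.005,0,0,0,0],[0.056,-0.0136,-0.005,0,0,0,0],[0.062,-0.015,-0.005,0,0,0,0],[0.068,-0.0165,-0.005,0,0,0,0],[0.072,-0.0175,-0.005,0,0,0,0]]]'
python3 - <<'E'
from m import *
o=bot.get_obs();q=rz(-.237).T@(o["eef_pos"]-[.584,-.055,0])*1000;print("TCP in box frame",q.round(1),o["ft_force"].round(1))
E
```

```text
clock: 22.7
eef_pos: [0.5508, -0.0463, 0.0948]
tool_rot: [0.786, 0.618, 0.0, 0.0]
ft_force: [0.1, 0.3, 1.0]
grip_width: 0.0854
clock: 23.63
eef_pos: [0.6219, -0.0637, 0.0898]
tool_rot: [0.786, 0.618, 0.0, 0.0]
ft_force: [0.2, 0.8, -0.6]
grip_width: 0.0852
TCP in box frame [38.9  0.4 89.8] [ 0.2  0.8 -0.6]
```

```bash
python3 -m jog '[[[0,0,0.03,0,0,0,0],[0,0,0.07,0,0,0,0],[-0.03,0.008,0.11,0,0,0,0],[-0.07,0.02,0.12,0,0,0,0],[-0.11,0.04,0.12,0,0,0,0],[-0.15,0.06,0.12,0,0,0,0],[-0.19,0.08,0.12,0,0,0,0],[-0.225,0.1,0.12,0,0,0,0],[-0.26,0.12,0.12,0,0,0,0],[-0.28,0.13,0.12,0,0,0,0]]]'
python3 - <<'E'
from m import *
s=bot.camera("scene");t=bot.camera("top");cv2.imwrite("pics/fs.png",s);cv2.imwrite("pics/ft.png",t)
os_=cv2.imread("pics/openscene.png");ot=cv2.imread("pics/opentop.png")
r=lambda i,x0,x1,y0,y1,w,h:cv2.resize(i[y0:y1,x0:x1],(w,h),interpolation=cv2.INTER_CUBIC)
top=np.hstack([r(s,150,330,120,255,440,330),r(t,140,310,110,247,360,330)])
bot_=np.hstack([r(os_,150,260,110,185,400,270),r(ot,140,235,105,169,400,270)])
cv2.imwrite("pics/v12.png",np.vstack([top,bot_]))
E
```

```text
clock: 24.47
eef_pos: [0.3389, 0.0671, 0.2099]
tool_rot: [0.786, 0.618, 0.0, -0.0]
ft_force: [0.0, 1.2, 0.4]
grip_width: 0.0855
```

View pics/v12.png

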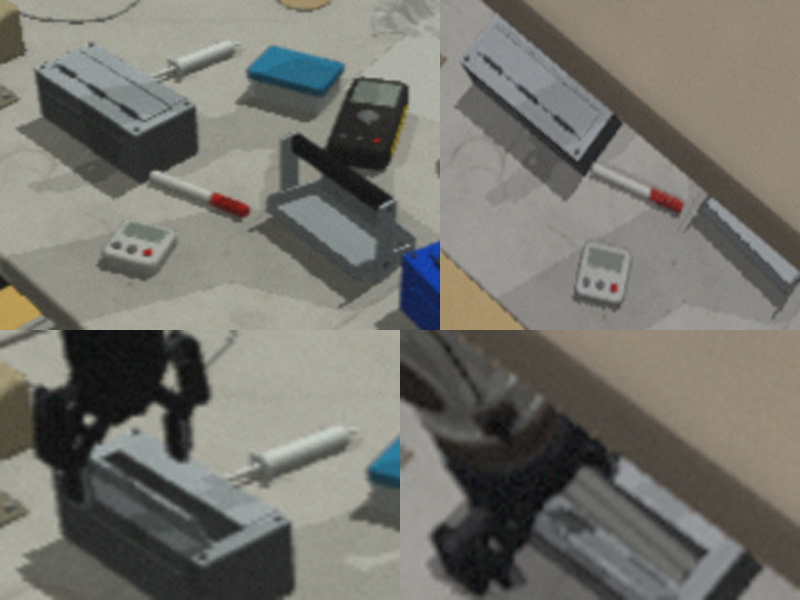

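The last picture shows the flap flat over the slot, the tray empty and upright on the bench, and the timer and marker where they were. The top view taken while the flap was reopened shows the rods lying inside the box at (640,520).

```bash
python3 -c "
from workcell import bot
print(bot.job_done(), bot.get_obs()['clock'])"
```

```text
the job is handed in; nothing more can be done
the job is handed in; nothing more can be done
```

I handed the job in at about 24.5 s: the rods are in the soak box, the empty tray is back on the bench, and the flap is shut. Two things did not go straight through.

- **Rod lodged:** When I tipped the tray, at least one rod caught against the open flap on the hinge ledge. I nudged the flap with the back wall of the empty tray, and the rod dropped in.
- **Flap shut early:** That nudge also swung the flap fully shut, before the tray was down. I then set the tray down near its original place, lifted the flap back open to its stop with a finger, and shut it again, so the final closing came after the tray. A strict reading of the order could still count the early closing against the job.

**Last checks:**
- The flap lies flat over the slot.
- The tray is empty and upright.
- The timer and marker look unmoved.
- The arm is clear of everything.
- The highest wrist force I read was about 21 N, while touching down on the lid.
- Rods were visible inside the box while the flap was reopened, but I could not count all three separately. That all three are in rests on the roughly 1 N drop in wrist force at tipping, the empty tray and no rod lying outside.

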